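# Feed a power module into a guarded test fixture with a push stick

## Robot

A 7-joint arm with a two-finger parallel gripper is mounted at the origin on a cart in front of the work surface, level with it; the furniture and walls round the work are solid. World frame = base frame: x ahead of the robot, y to its left, z up, the work surface at z = 0. Lengths are in mm, angles in rad, forces in N, time in s.
With the tool pointing down it reaches from about 400 to 875 mm from the base axis. Payload 4.4 kg.
Tool frame: the origin (TCP) lies at the very end of the fingers, on their centre line; the grasp point (between the pads) lies ctrl.grip_point_offset behind it (ctrl.grip_point_offset is the distance from the TCP to the grasp point, in mm); z points along the fingers, y is the line along which they close (so a half turn about z gives the same grasp; the last joint's range is limited). The gripper opens to 85 mm and grips with 20 to 120 N. Pads are 22 mm wide; open, the fingers measure 114 mm over their backs; the gripper's body (76 mm by 85 mm) begins 54 mm behind the grasp point. The pads swing forward as they close: fully open they stand 13 mm farther back than shut.
Start: joints at [1.043, 0.628, 0.038, 1.517, -0.027, 0.996, -0.02], TCP at [289.642, -581.915, 231.313] pointing down, gripper open.
Joint ranges: [-3.06, 3.06], [-0.37, 2.12], [-1.25, 1.32], [0.18, 2.47], [-1.1, 4.24], [0.23, 1.98], [-2.94, 2.94]. Speed limits (rad/s): [2.57, 2.57, 3.14, 3.14, 3.14, 3.14, 3.14].

## Interface

Orientations are given as [roll, pitch, yaw] about the fixed x, y, z axes, in that order (R = Rz(yaw) Ry(pitch) Rx(roll)).
In Python, from cell import read_state, cams, ctrl, models gives the robot as it stands. The module is installed in compiled form; this text tells all that it offers.
- The arm moves only by the shell command python3 -m creep FILE, which reads ROWS from the file FILE. ROWS is a JSON list of rows, 1 to 12 of them, each an object with the fields sx, sy, sz (the shift in mm), rx, ry, rz (a rotation vector in rad), jaw (the finger opening in mm); a field left out counts as zero (the opening has to be given); each row shifts and turns the commanded pose from where the row before left it, along the tool's axes as they then stand; what a row does not reach is not made up. A row lasts 1/10 s, in which the tool goes at most 50 mm and 0.15 rad, less where a joint would pass 70% of its speed; a pose out of reach is approached as far as the arm can. The fingers move at their own pace and stop on an object; the grip force is fixed at half the most. Time passes only in rows, so rows that do not move let the fingers close. It prints the time, the measured TCP pose, the force, the opening and the grip force at its end. Input that does not fit is refused with a message, and nothing moves.
- read_state(): the state, without advancing time (a new reading comes with each control period).
- cams.get_image(name): name is "scene" or "side" or "wrist"; returns (picture, depth): 384x512x3 uint8, blue, green, red; 384x512 float32, mm along the optical axis (not along the pixel's ray), 0 where there is no reading.
- cams.calibration(name): a dict with "fx", "fy", "cx", "cy" (pixels), "rvec" (rotation vector, rad) and "tvec" (3), from world to camera coordinates, as OpenCV has them; the wrist camera has in their place "hand_eye" (4x4, takes a point from camera to tool coordinates, whose origin is the TCP and whose axes are the flange's). Camera axes: x right, y down, z forward; pixel columns grow to the right and rows downward; lengths in mm; the calibration is good to about 2 mm. A picture is of the moment at which its call begins: read the wrist's pose just before it. calibration takes no time and is no camera call.
- ctrl.finish_job(): hands the job in; it is judged then, once.
Trained networks look in the newest picture that a camera, given by its name, has taken for a name from the list of things; names that differ only in an ending like _2 or _b are one class to them, and where a whole thing is asked for, a point or a joint stands for the part that bears it (a point fixed in the world has none). Each returns a list of dicts, best first, with "confidence" (0 to 1); they miss things now and then, are a little off and sometimes report something else, mostly with a low value. They report only what shows in the picture. A call takes as long as a camera call. They do not tell look-alikes from the thing itself.
- models.search_frame(thing, camera): "extent" ([left, top, right, bottom] in pixels, round what is visible of it).
- models.mark_of(thing, camera): "position" ([column, row] in pixels: a listed point, or the origin of a listed thing).
The state is a dict: "clock": time; "qpos": joint angles; "qd": joint speeds; "tau": joint torques, N m; "eef_pos": TCP position; "tool_rot": TCP orientation; "force": force on the tool from outside, world axes, zero at the start; "torque": the same for the moment, N m; "width": finger opening in mm; "gripper_force": force on a finger pad.
Only numpy, scipy, OpenCV 4.12 (cv2) and the standard library are available. Lean on these libraries where they do the work, as an engineer would, in place of code of your own. Each camera call takes 0.05 s, during which the arm holds its last target. There are 200 camera calls.

## Task

Load the power module into the test fixture: set it down on the loading deck, contact end towards the guide channel, and let go of it; then, with the insulating push stick in the gripper, feed it gently along the channel under the guard until it is fully home, so that the spring catch has dropped into its groove and holds it against the sprung contacts. Keep the fingers off the module once it is in the channel, and finish by drawing the stick out and laying it flat on the bench.

Things in the scene. Friction and masses are not known exactly. Their poses are not given: they have to be found in the camera images.
- test_fixture: Fixed test fixture: aluminium plate 282 x 112 x 12 mm lying on the bench. Origin: bench level, at the mouth of its guide channel, on the centre line; +x is the feed direction into the channel, y across, z up. Deck and channel floor are the plate's top, z = 12. From x = 0 to 130 two black rails (12 mm thick, top at z = 26) leave a channel 33 mm wide (the module is 30 wide).
- deck_middle (a point): Middle of the open loading deck (blue pad), on the plate's top 75 mm before the channel mouth; the deck runs from x = -116 to -40 of the fixture and nothing stands on it. From x = -38 to 0 two black lead-ins (8 mm thick, top at z = 26) narrow from 65 to 33 mm between them and steer in a module laid within 10 mm of the centre line.
- guard_edge (a point): Middle of the lower front edge of the clear guard (yellow edge), at x = 2, z = 40 of the fixture. The guard covers the channel from x = 2 to 48, top at z = 44. Behind it is the grey contact head, up to z = 62: a steel spring catch (red tab) over the channel and a white sprung contact block facing the mouth.
- home_mean (a point): Mean place of the module's origin when home: x = 80 of the fixture, on the channel floor. The contact head is clamped in slots at a depth that differs by up to 10 mm either way and is not measured, so the true home is at x = 70 to 90. Let go before the catch has dropped, the module is pushed back 25 mm from home; once caught it stays.
- feed_start (a point): Middle of the channel mouth, on the floor. Feel of the push: sliding takes under 3 N; over the last 25 mm before home the contacts resist with 3 N growing to 6 N, catch and friction add 1 to 4 N (least with the stick carried 5 mm clear of the deck); at home the catch drops in; 2.5 mm farther is a solid stop: past 12 N the force climbs steeply. Let go there, the module returns 2.5 mm, caught.
- power_module: Power module, 60 long (x) x 30 wide (y) x 24 high (z) mm, 0.1 kg: black housing, blue flashes on its sides, ribbed aluminium top. Origin: centre of its underside, z up. The +x end has two rows of brass contact pads and goes in first. A groove for the catch crosses the top from x = -1 to +13, 5.5 mm deep. Its potting cracks if pushed with more than 22 N.
- push_stick: Insulating push stick lying on the bench: straight bar 240 long (x) x 16 wide (y) x 14 high (z) mm, 50 g, straw-coloured, black rubber pad on the +x end, orange sleeve on the handle half. Origin: centre of its underside at mid-length, the balance point. Either end can push; held at mid-length it reaches far enough. It does not slip below 22 N in a grip of 60 N.
- stick_tip (a point): Centre of the stick's rubber +x end face, 120 mm from its middle, 7 mm above its underside.
- stick_butt (a point): Centre of the stick's -x (handle) end face, 120 mm from its middle, 7 mm above its underside.
- loupe: Bystander: black eye loupe, 39 mm across, 34 mm high; origin under its centre.
- screw_tray: Bystander: round steel tray of screws, 100 mm across, 20 mm high; origin under its centre.
- side_cutters: Bystander: red-handled side cutters, 55 x 111 x 10 mm; origin under the centre.
- tape_roll: Bystander: roll of cream tape lying flat, 58 mm across, 18 mm high; origin under its centre.
- flux_tin: Bystander: round ochre tin, 49 mm across, 21 mm high; origin under its centre.
Not all that is in view belongs to the job. Several things look just like the power_module: the one meant starts farthest from the robot's base.

How it is judged:
By the outcome, as a careful person would: the job done as asked, in the order asked, and still so for the second after the job is handed in, with the robot touching nothing.
It also fails if it takes over 70 s, if anything falls off the work surface, if the arm or the gripper's body presses on something with over 40 N, if the wrist force passes 120 N, or if a joint passes its speed limit or range.

## Working session

There is one attempt and no reset: what is moved stays moved. The work goes in short steps, Python scripts to look and compute and a shell command to move; the robot and the scene stay as the last step left them, time stands still between calls to the robot, and variables do not carry over. Pictures are saved under pics/ and viewed, at most 10 in all, crops included, and the job is handed in when it is done.

```bash
mkdir -p pics; cat > h.py <<'E'
import numpy as np, cv2
from cell import read_state, cams, ctrl, models
from scipy.spatial.transform import Rotation as R
def extr(name):
    c=cams.calibration(name)
    if 'rvec' in c:
        Rm=cv2.Rodrigues(np.array(c['rvec'],float))[0]; t=np.array(c['tvec'],float).ravel()
        return c,Rm.T,-Rm.T@t      # cam->world
    s=read_state(); H=np.array(c['hand_eye']); W=np.eye(4)
    W[:3,:3]=R.from_euler('xyz',s['tool_rot']).as_matrix(); W[:3,3]=s['eef_pos']
    T=W@H; return c,T[:3,:3],T[:3,3]
def onplane(name,uv,z):
    c,Rm,o=extr(name); d=Rm@np.array([(uv[0]-c['cx'])/c['fx'],(uv[1]-c['cy'])/c['fy'],1.])
    return o+d*(z-o[2])/d[2]
def proj(name,P):
    c,Rm,o=extr(name); p=Rm.T@(np.array(P,float)-o); return [c['fx']*p[0]/p[2]+c['cx'],c['fy']*p[1]/p[2]+c['cy']]
def cloud(name,dep):
    c,Rm,o=extr(name); v,u=np.mgrid[:dep.shape[0],:dep.shape[1]]
    P=np.stack([(u-c['cx'])/c['fx']*dep,(v-c['cy'])/c['fy']*dep,dep],-1)
    return P@Rm.T+o
E
python3 - <<'E'
from h import *
np.set_printoptions(precision=1,suppress=True)
s=read_state(); print(s['clock'],s['eef_pos'],s['tool_rot'],s['width'],ctrl.grip_point_offset)
ims=[]
for n in ['scene','side']:
    im,d=cams.get_image(n); cv2.imwrite(f'pics/{n}0.png',im); np.save(f'pics/{n}0.npy',d)
    print(n,'cam at',extr(n)[2])
    for t,z in [('power_module',0),('push_stick',0),('stick_tip',7),('stick_butt',7),('deck_middle',12),('guard_edge',40),('feed_start',12),('home_mean',12),('test_fixture',0),('loupe',0),('screw_tray',0),('side_cutters',0),('tape_roll',0),('flux_tin',0)]:
        for r in models.mark_of(t,n)[:4]:
            if r['confidence']>.2: print(t,round(r['confidence'],2),np.round(r['position'],1),onplane(n,r['position'],z)[:2])
E
```

```text
0.0 [ 289.4 -581.3  230.4] [-3.1  0.   0.5] 85.02290041719426 18.700000000000003
scene cam at [ 18.5 726.4 795.5]
power_module 0.72 [276.4 292.2] [309.7 194.7]
power_module 0.68 [285.6 266.5] [336.1 108.6]
power_module 0.56 [245.3 272.3] [411.7 190.7]
push_stick 0.58 [295.9 181.4] [ 514.6 -244.4]
stick_tip 0.67 [264.5 175.4] [ 617.9 -198.2]
stick_butt 0.73 [331.6 182.8] [ 406.6 -305.3]
deck_middle 0.89 [255.6 208.7] [533.8 -26.2]
guard_edge 0.77 [234.3 204.6] [579.   24.8]
feed_start 0.79 [236.6 208.6] [581.8   9.9]
home_mean 0.84 [212.1 204.9] [655.  43.]
test_fixture 0.7 [237.  212.2] [578.7  11.9]
test_fixture 0.39 [238.5 203. ] [602.8 -27. ]
loupe 0.52 [215.6 176.1] [759.3 -96. ]
screw_tray 0.57 [234.7 163.6] [ 754.7 -200.5]
screw_tray 0.29 [178.4 255.2] [597. 254.]
side_cutters 0.66 [352.1 180.9] [ 356.9 -369.6]
tape_roll 0.48 [180.6 254.4] [594.2 248.2]
flux_tin 0.47 [150.8 258.2] [649.5 307.5]
side cam at [  579.2 -1002.4   802.3]
power_module 0.73 [200.3 176.5] [348.1  91.9]
power_module 0.45 [190.5 158.4] [297.5 191.2]
push_stick 0.97 [237.9 255.9] [ 502.7 -239.4]
stick_tip 0.59 [284.9 245.2] [ 621.3 -195.8]
stick_butt 0.57 [196.8 265.3] [ 405.9 -287.7]
deck_middle 0.64 [254.3 199.2] [528.2 -19.6]
guard_edge 0.97 [277.2 186. ] [592.7  14.8]
feed_start 0.73 [277.5 193.1] [595.2  16.9]
home_mean 0.78 [304.9 186.9] [677.8  56.7]
test_fixture 0.86 [278.4 194.2] [598.3  27.2]
loupe 0.69 [335.1 221.8] [760.8 -81.6]
screw_tray 0.59 [333.  246.2] [ 748.  -179.6]
side_cutters 0.7 [334.7 222.7] [759.4 -85.6]
side_cutters 0.67 [172.  296.5] [ 364.8 -382. ]
tape_roll 0.74 [273.1 153.7] [573.6 251.8]
flux_tin 0.45 [299.1 149.5] [663.3 289.3]
```

```bash
python3 - <<'E'
import cv2
im=cv2.imread('pics/scene0.png'); cv2.imwrite('pics/v1.png',cv2.resize(im[130:330,110:376],(798,600),interpolation=cv2.INTER_CUBIC))
im=cv2.imread('pics/side0.png'); cv2.imwrite('pics/v2.png',cv2.resize(im[110:310,130:396],(798,600),interpolation=cv2.INTER_CUBIC))
E
```

```text
(no output)
```

View pics/v1.png

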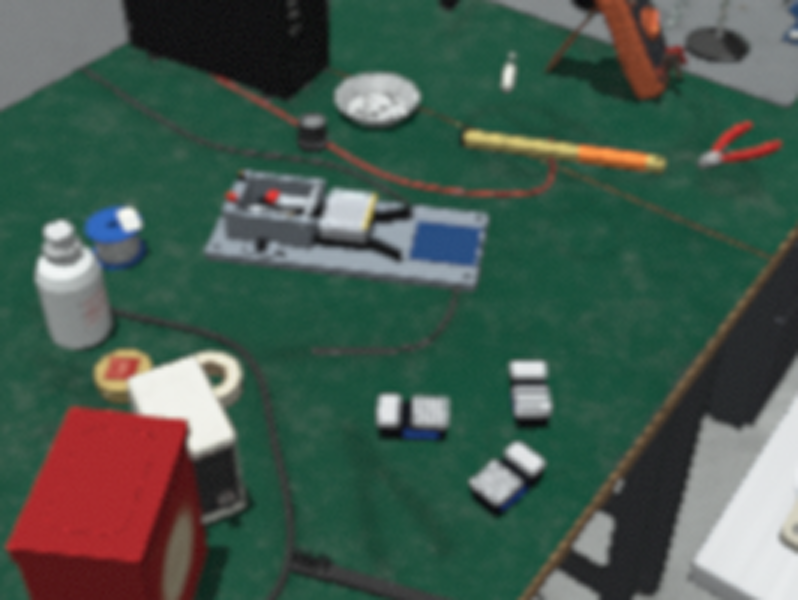

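View pics/v2.png

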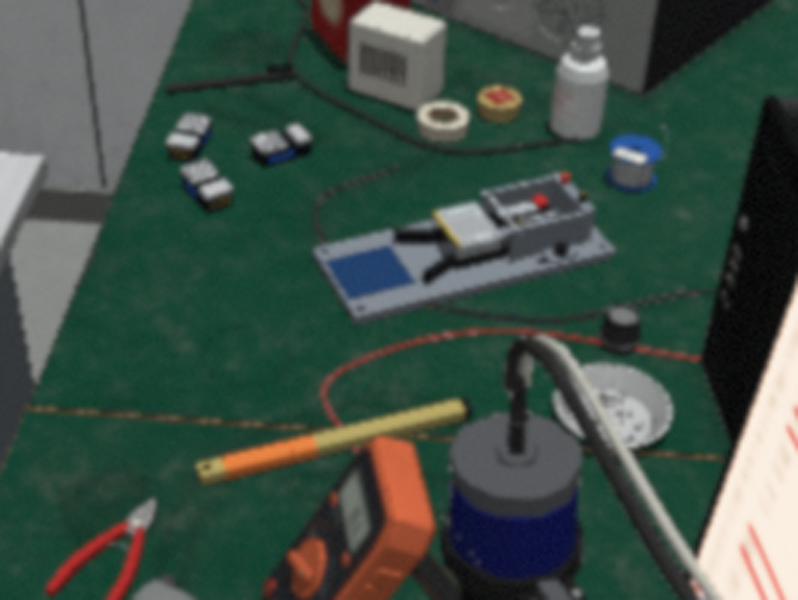

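```bash
cat >> h.py <<'E'
def toolmat():
    s=read_state(); return R.from_euler('xyz',s['tool_rot']).as_matrix(), np.array(s['eef_pos'])
def delta(target,yaw=None):
    """tool-axis displacement to a TCP target (tool down); then yaw rotation (world rad) of tool x axis"""
    M,p=toolmat(); d=M.T@(np.array(target,float)-p)
    y=np.arctan2(M[1,0],M[0,0]); print('tool delta',np.round(d,1),'tool-x yaw',round(y,4),'tilt vec',np.round(M[:,2],4))
    if yaw is not None:
        D=np.array([[np.cos(yaw),np.sin(yaw),0],[np.sin(yaw),-np.cos(yaw),0],[0,0,-1]]).T
        D=np.column_stack([[np.cos(yaw),np.sin(yaw),0],[np.sin(yaw),-np.cos(yaw),0],[0,0,-1]])
        rv=R.from_matrix(M.T@D).as_rotvec(); print('rotvec',np.round(rv,4))
E
python3 - <<'E'
from h import *
np.set_printoptions(precision=1,suppress=True)
c=cams.calibration('wrist'); print(c)
print(cams.calibration('scene')['fx'])
M,p=toolmat(); print(M)
for n in ['scene','side']:
    P=cloud(n,np.load(f'pics/{n}0.npy')).reshape(-1,3); 
    for x0 in range(150,900,75):
        r=[]
        for y0 in range(-650,400,75):
            m=(P[:,0]>x0)&(P[:,0]<x0+75)&(P[:,1]>y0)&(P[:,1]<y0+75)
            r.append(int(P[m,2].max()) if m.any() else -99)
        print(x0,r)
delta([505,-240,260],0.45)
E
```

```text
{'fx': 340.157929970631, 'fy': 340.157929970631, 'cx': 255.69227669661888, 'cy': 189.05406456766931, 'hand_eye': array([[  -0. ,   -1. ,   -0.3,   73.8],
       [   1. ,    0. ,   -0. ,   -0.7],
       [   0. ,   -0.3,    1. , -141.9],
       [   0. ,    0. ,    0. ,    1. ]])}
379.46096325866665
[[ 0.9  0.4  0. ]
 [ 0.4 -0.9  0. ]
 [ 0.   0.  -1. ]]
150 [-99, 578, -99, -99, -740, -739, -644, -644, -642, -99, -99, -99, -99, -99]
225 [544, 579, 2, 2, 3, 2, 2, 2, 2, 3, 24, 26, 9, 7]
300 [555, 572, 9, 11, 8, 2, 2, 3, 2, 24, 25, 25, 8, 20]
375 [205, 207, 2, 2, 15, 14, 2, 1, 2, 2, 25, 26, 7, 19]
450 [211, 209, 109, 122, 10, 16, 6, 14, 14, 12, 7, 2, 92, 158]
525 [12, 297, 171, 171, 2, 15, 11, 13, 45, 45, 4, 19, 93, 94]
600 [379, 391, 297, 48, 12, 17, 13, 6, 49, 51, 26, 17, 23, 22]
675 [371, 149, 2, 3, 3, 21, 19, 35, 48, 63, 53, 7, 125, 214]
750 [236, 394, 395, 395, 1, 20, 20, 33, 7, 3, 40, 40, 207, 215]
825 [393, 394, 394, 2, 3, 289, 290, 290, 6, 3, 2, 45, 206, 214]
150 [-99, -99, -99, -99, -99, -99, 1, 3, 3, 0, 2, -99, -99, -99]
225 [637, 673, 668, 5, 5, 6, 5, 5, 6, 6, 28, 25, 11, 4]
300 [630, 645, 12, 13, 10, 4, 5, 4, 5, 27, 28, 29, 12, 22]
375 [210, 211, 5, 9, 18, 15, 5, 6, 5, 5, 28, 27, 8, 23]
450 [215, 211, 115, 123, 17, 18, 7, 16, 17, 13, 9, 6, 94, 161]
525 [6, 298, 176, 175, 4, 18, 7, 16, 47, 46, 9, 21, 95, 95]
600 [389, 394, 300, 62, 4, 17, 17, 13, 51, 53, 5, 19, 26, 4]
675 [381, 236, 4, 6, 4, 22, 22, 34, 53, 62, 53, 86, 129, 217]
750 [248, 397, 398, 398, 4, 23, 23, 36, 8, 16, 44, 42, 216, 217]
825 [397, 397, 397, -99, -99, 293, 295, 293, 10, 5, 5, 48, 210, 217]
tool delta [ 345.1 -210.1  -28.7] tool-x yaw 0.4618 tilt vec [ 0.  0. -1.]
rotvec [ 0. -0.  0.]
```

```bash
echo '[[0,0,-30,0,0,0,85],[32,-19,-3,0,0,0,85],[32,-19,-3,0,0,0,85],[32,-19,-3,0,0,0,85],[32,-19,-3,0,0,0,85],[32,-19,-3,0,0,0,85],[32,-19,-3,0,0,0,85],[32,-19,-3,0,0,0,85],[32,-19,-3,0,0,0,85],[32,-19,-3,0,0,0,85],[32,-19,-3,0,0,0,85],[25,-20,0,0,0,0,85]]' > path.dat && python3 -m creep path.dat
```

```text
refused: ROWS must be a list of objects with named fields. Nothing was moved.
```

I used the wrong layout. The manual says a list of objects with named fields; once more.

```bash
echo '[{"sz":-30,"jaw":85},{"sx":32,"sy":-19,"sz":-3,"jaw":85},{"sx":32,"sy":-19,"sz":-3,"jaw":85},{"sx":32,"sy":-19,"sz":-3,"jaw":85},{"sx":32,"sy":-19,"sz":-3,"jaw":85},{"sx":32,"sy":-19,"sz":-3,"jaw":85},{"sx":32,"sy":-19,"sz":-3,"jaw":85},{"sx":32,"sy":-19,"sz":-3,"jaw":85},{"sx":32,"sy":-19,"sz":-3,"jaw":85},{"sx":32,"sy":-19,"sz":-3,"jaw":85},{"sx":32,"sy":-19,"sz":-3,"jaw":85},{"sx":25,"sy":-20,"jaw":85}]' > path.dat && python3 -m creep path.dat
cat > look.py <<'E'
import sys
from h import *
np.set_printoptions(precision=1,suppress=True)
def look(tag,things):
    s=read_state(); im,d=cams.get_image('wrist'); cv2.imwrite(f'pics/{tag}.png',im); np.save(f'pics/{tag}.npy',d)
    c,Rm,o=extr('wrist'); np.savez(f'pics/{tag}.npz',R=Rm,o=o)
    print(tag,s['clock'],s['eef_pos'],s['tool_rot'])
    for t,z in things:
        for r in models.mark_of(t,'wrist')[:3]:
            if r['confidence']>.2: print(t,round(r['confidence'],2),np.round(r['position'],1),onplane('wrist',r['position'],z)[:2])
    return im,d
E
python3 - <<'E'
from look import *
look('w1',[('push_stick',0),('stick_tip',7),('stick_butt',7),('deck_middle',12),('feed_start',12)])
delta([545,-10,330],0.5)
E
```

```text
clock: 2.7
eef_pos: [506.6, -238.3, 291.9]
tool_rot: [3.141, -0.002, 0.463]
force: [0.2, -0.4, 0.1]
width: 84.9
gripper_force: 0.0
w1 2.7 [ 506.6 -238.3  291.9] [ 3.1 -0.   0.5]
push_stick 0.91 [260.3 144.7] [ 512.3 -236.9]
stick_tip 0.62 [268.8  42.1] [ 622.2 -194.9]
stick_butt 0.86 [259.3 231.3] [ 403.6 -295. ]
deck_middle 0.61 [97.1 49.2] [525.2 -26.2]
tool delta [ 139.3 -189.4  -38.9] tool-x yaw 0.4599 tilt vec [-0. -0. -1.]
rotvec [ 0.  0. -0.]
```

```bash
echo '[{"sx":28,"sy":-38,"sz":-8,"jaw":85},{"sx":28,"sy":-38,"sz":-8,"jaw":85},{"sx":28,"sy":-38,"sz":-8,"jaw":85},{"sx":28,"sy":-38,"sz":-8,"jaw":85},{"sx":28,"sy":-38,"sz":-8,"jaw":85},{"jaw":85}]' > path.dat && python3 -m creep path.dat
python3 - <<'E'
from look import *
look('w2',[('deck_middle',12),('feed_start',12),('guard_edge',40),('home_mean',12),('test_fixture',0)])
delta([420,190,260],0.0)
E
```

```text
clock: 3.6
eef_pos: [547.0, -0.5, 332.5]
tool_rot: [-3.139, -0.005, 0.471]
force: [0.2, 0.9, 0.9]
width: 85.0
gripper_force: 0.0
w2 3.6 [547.   -0.5 332.5] [-3.1 -0.   0.5]
deck_middle 0.74 [264.  163.3] [524.8 -30.7]
feed_start 0.97 [265.9 106.1] [594.2  -0.1]
guard_edge 0.88 [264.2 108.1] [592.    1.4]
home_mean 0.77 [268.   41.9] [665.   31.9]
test_fixture 0.85 [264.8 104. ] [595.4   1.5]
tool delta [ -23.8 -235.1   70.9] tool-x yaw 0.4577 tilt vec [-0. -0. -1.]
rotvec [0.  0.  0.5]
```

View pics/w2.png

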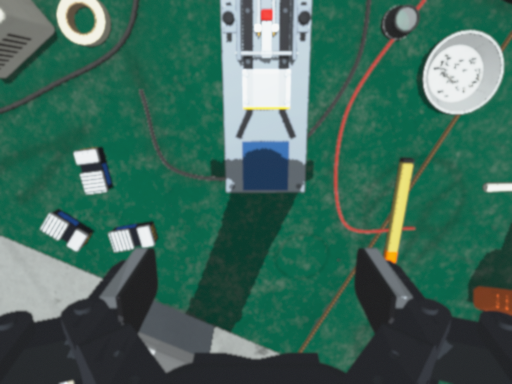

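```bash
cat > fix.py <<'E'
from h import *
import sys
np.set_printoptions(precision=1,suppress=True)
tag=sys.argv[1]
im=cv2.imread(f'pics/{tag}.png'); d=np.load(f'pics/{tag}.npy'); z=np.load(f'pics/{tag}.npz'); c=cams.calibration('wrist')
v,u=np.mgrid[:384,:512]
ray=np.stack([(u-c['cx'])/c['fx'],(v-c['cy'])/c['fy'],np.ones_like(u)],-1)@z['R'].T
def pl(h): return z['o']+ray*((h-z['o'][2])/ray[...,2])[...,None]
W=z['o']+ray*d[...,None]
hsv=cv2.cvtColor(im,cv2.COLOR_BGR2HSV)
def rect(m,h,name):
    n,l,st,_=cv2.connectedComponentsWithStats(m.astype(np.uint8)); 
    for i in range(1,n):
        if st[i,4]>60:
            q=pl(h)[l==i][:,:2].astype(np.float32); r=cv2.minAreaRect(q); b=cv2.boxPoints(r)
            e=[b[1]-b[0],b[2]-b[1]]; L=max(e,key=np.linalg.norm)
            print(name,st[i],'c',np.array(r[0]),'size',np.array(r[1]),'long yaw',round(np.arctan2(L[1],L[0]),4),'depth z',np.median(W[l==i][:,2]))
H,S,V=[hsv[...,i].astype(int) for i in range(3)]
rect((H>100)&(H<125)&(S>110)&(V>40),12,'blue')
rect((H>22)&(H<35)&(S>120)&(V>140),40,'yellow')
E
python3 fix.py w2
python3 - <<'E'
import cv2
im=cv2.imread('pics/w2.png'); print(im[165,266],cv2.cvtColor(im,cv2.COLOR_BGR2HSV)[165,266],cv2.cvtColor(im,cv2.COLOR_BGR2HSV)[108,266],cv2.cvtColor(im,cv2.COLOR_BGR2HSV)[190,100])
E
```

```text
blue [ 243  142   45   48 2133] c [523.1 -30.3] size [66.8 61.8] long yaw 0.4665 depth z 11.241204283067816
blue [101 162  11  24 111] c [413.5 162.9] size [33.6  7.3] long yaw 0.6588 depth z 7.9778501372621236
blue [ 57 211  23  16 134] c [325.2 190.5] size [34.3 10. ] long yaw 1.3364 depth z 7.306640804567564
blue [116 224  21   6  62] c [349.5 109.8] size [ 6.1 31.2] long yaw -0.9144 depth z 7.536956744741929
yellow [387 163  26  89 972] c [ 557.6 -216.3] size [127.   16.2] long yaw 0.4171 depth z 13.121619671576582
[90 57 33] [107 161  90] [ 29 140 243] [ 98  14 205]
```

```bash
echo '[{"sy":-40,"jaw":85},{"sy":-40,"rz":0.05,"jaw":85},{"sx":-2,"sy":-40,"sz":12,"rz":0.1,"jaw":85},{"sx":-4,"sy":-40,"sz":20,"rz":0.1,"jaw":85},{"sx":-4,"sy":-40,"sz":20,"rz":0.1,"jaw":85},{"sx":-4,"sy":-35,"sz":20,"rz":0.1,"jaw":85},{"jaw":85}]' > path.dat && python3 -m creep path.dat
python3 - <<'E'
from look import *
look('w3',[('power_module',0)])
E
python3 fix.py w3
```

```text
clock: 4.6
eef_pos: [452.9, 212.9, 257.0]
tool_rot: [-3.141, 0.005, 0.016]
force: [0.4, 0.4, 0.8]
width: 84.7
gripper_force: 0.0
w3 4.6 [452.9 212.9 257. ] [-3.1  0.   0. ]
power_module 0.94 [278.9 185.5] [412.5 179.9]
power_module 0.79 [343. 236.] [345.9  95.4]
power_module 0.79 [268.2 263.7] [304.8 190.6]
blue [ 439   47   73   85 3786] c [526.  -28.6] size [69.3 63.7] long yaw 0.4729 depth z 13.138325660445759
blue [321 226  24  18 145] c [351.8 113.2] size [ 8.3 32.7] long yaw -0.9051 depth z 9.383614237374275
blue [255 249  26   9 127] c [326.2 193.9] size [33.1  7.4] long yaw 1.3673 depth z 9.160883904438151
yellow [443   0  53  27 130] c [597.2   9.6] size [ 2.4 50.7] long yaw -1.0896 depth z 44.88606232008681
```

View pics/w3.png

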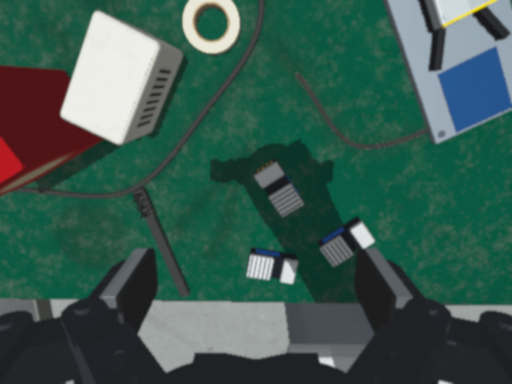

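```bash
cat > mod.py <<'E'
from h import *
import sys
np.set_printoptions(precision=1,suppress=True)
tag=sys.argv[1]; X,Y=float(sys.argv[2]),float(sys.argv[3])
im=cv2.imread(f'pics/{tag}.png'); d=np.load(f'pics/{tag}.npy'); z=np.load(f'pics/{tag}.npz'); c=cams.calibration('wrist')
v,u=np.mgrid[:384,:512]
ray=np.stack([(u-c['cx'])/c['fx'],(v-c['cy'])/c['fy'],np.ones_like(u)],-1)@z['R'].T
W=z['o']+ray*d[...,None]
near=np.hypot(W[...,0]-X,W[...,1]-Y)<55
print('bench z',np.median(W[near&(W[...,2]<8)][:,2]))
for lo,hi in [(15,40),(10,21)]:
    m=near&(W[...,2]>lo)&(W[...,2]<hi); q=W[m][:,:2].astype(np.float32)
    if len(q)<5: continue
    r=cv2.minAreaRect(q); b=cv2.boxPoints(r); e=[b[1]-b[0],b[2]-b[1]]; L=max(e,key=np.linalg.norm)
    print(lo,hi,m.sum(),'c',np.array(r[0]),'mean',q.mean(0),'size',np.array(r[1]),'yaw',round(np.arctan2(L[1],L[0])%np.pi,4),'z',np.percentile(W[m][:,2],[10,50,90]))
E
python3 mod.py w3 412 182
python3 - <<'E'
import cv2
im=cv2.imread('pics/w3.png'); cv2.imwrite('pics/c3.png',cv2.resize(im[150:230,235:335],(800,600)[:1]+(640,) if 0 else (750,600),interpolation=cv2.INTER_CUBIC))
E
```

```text
bench z 0.3495507802770135
15 40 1339 c [412.3 183.5] mean [413.5 184. ] size [60.8 30.3] yaw 0.6025 z [18.5 23.9 25.2]
10 21 358 c [413.2 184.1] mean [419.8 186.7] size [58.7 30.1] yaw 0.6005 z [15.  18.5 19.8]
```

View pics/c3.png

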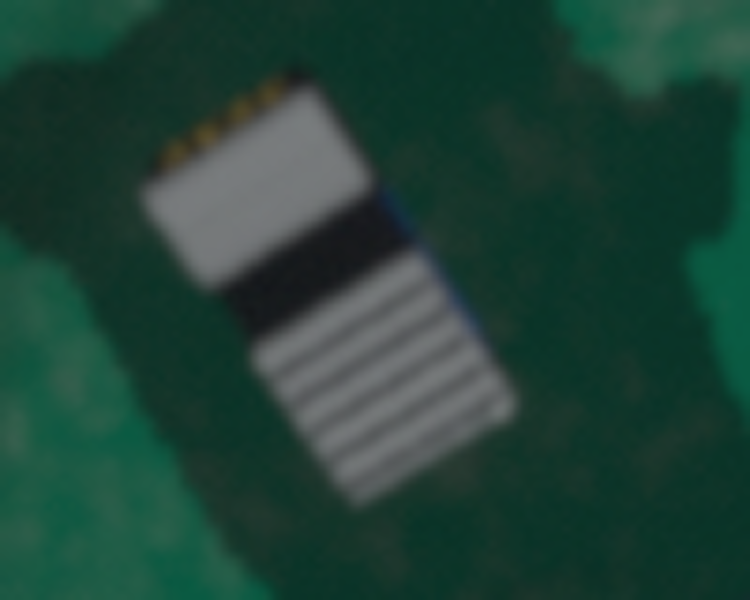

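Three look-alikes in w3: (279,188), (347,241), (272,265). The first, at (412,183), is 450 mm from the base against about 359 mm for the other two, so it's the one meant. The crop shows its brass pads at the upper left (crop 225,125), so the contact end points along yaw ≈ 0.60.

```bash
echo '[{"sx":-20,"sy":15,"sz":20,"jaw":85},{"sx":-20,"sy":15,"sz":20,"jaw":85},{"sz":40,"rz":-0.146,"jaw":85},{"sz":40,"rz":-0.146,"jaw":85},{"sz":40,"rz":-0.146,"jaw":85},{"sz":30,"rz":-0.146,"jaw":85},{"jaw":85}]' > path.dat && python3 -m creep path.dat
python3 - <<'E'
from h import *
delta([412.5,183.5,3],0.60)
E
```

```text
clock: 5.4
eef_pos: [415.4, 175.6, 66.9]
tool_rot: [-3.142, 0.006, 0.593]
force: [-0.5, 0.2, -0.3]
width: 85.4
gripper_force: 0.0
tool delta [ 2.5 -8.2 63.8] tool-x yaw 0.5931 tilt vec [-0.0051 -0.0034 -1.    ]
rotvec [-0.0001  0.0062 -0.0069]
```

```bash
echo '[{"sx":2,"sy":-8,"sz":20,"ry":0.006,"rz":-0.007,"jaw":85},{"sz":25,"jaw":85},{"sz":18,"jaw":85},{"jaw":85}]' > path.dat && python3 -m creep path.dat
python3 - <<'E'
from h import *
delta([412.5,183.5,3],0.60)
E
```

```text
clock: 5.8
eef_pos: [415.1, 183.2, 16.7]
tool_rot: [3.136, -0.003, 0.599]
force: [-0.7, -0.4, -0.3]
width: 85.0
gripper_force: 0.0
tool delta [-2.  -1.8 13.7] tool-x yaw 0.5989 tilt vec [ 0.0057 -0.0032 -1.    ]
rotvec [ 0.0058 -0.0029 -0.0011]
```

```bash
echo '[{"sx":-2,"sy":-1,"sz":6,"jaw":85},{"sz":6,"jaw":85},{"jaw":85}]' > path.dat && python3 -m creep path.dat
python3 - <<'E'
from h import *
delta([412.5,183.5,3],0.60)
E
```

```text
clock: 6.1
eef_pos: [412.9, 183.5, 5.7]
tool_rot: [3.135, -0.004, 0.6]
force: [0.1, 0.1, 0.3]
width: 85.2
gripper_force: 0.0
tool delta [-0.4 -0.3  2.7] tool-x yaw 0.5995 tilt vec [ 0.0068 -0.0027 -1.    ]
rotvec [ 0.0061 -0.0041 -0.0005]
```

```bash
echo '[{"sz":1.5,"jaw":20},{"jaw":20},{"jaw":20},{"jaw":20},{"jaw":20}]' > path.dat && python3 -m creep path.dat
```

```text
clock: 6.6
eef_pos: [411.7, 184.6, 3.6]
tool_rot: [3.137, -0.004, 0.603]
force: [-0.4, -0.3, 7.4]
width: 28.7
gripper_force: 59.7
```

```bash
echo '[{"sz":-30,"jaw":20},{"sz":-40,"jaw":20},{"sz":-40,"rz":0.03,"jaw":20},{"sz":-40,"rz":0.1,"jaw":20},{"sz":-40,"jaw":20}]' > path.dat && python3 -m creep path.dat
python3 - <<'E'
from h import *
s=read_state(); print(s['width'],s['gripper_force'],s['eef_pos'])
delta([455,-62,190],0.47)
E
```

```text
clock: 7.1
eef_pos: [409.7, 184.5, 194.5]
tool_rot: [3.138, -0.002, 0.471]
force: [0.9, 0.2, -1.2]
width: 28.6
gripper_force: 60.0
28.620451429330377 59.97134059667587 [409.74722319 184.54848665 194.47350383]
tool delta [-71.6 240.2   5.1] tool-x yaw 0.4711 tilt vec [ 0.0032 -0.002  -1.    ]
rotvec [ 0.0032 -0.002   0.0011]
```

```bash
echo '[{"sx":-12,"sy":40,"sz":1,"jaw":20},{"sx":-12,"sy":40,"sz":1,"jaw":20},{"sx":-12,"sy":40,"sz":1,"jaw":20},{"sx":-12,"sy":40,"sz":1,"jaw":20},{"sx":-12,"sy":40,"sz":1,"jaw":20},{"sx":-12,"sy":40,"jaw":20},{"jaw":20},{"jaw":20}]' > path.dat && python3 -m creep path.dat
cat >> fix.py <<'E'
def line(m,name):
    q=W[m][:,:2]; print(name,len(q)); return q
P0=np.array([525.,-28.])
# plate: depth 8..18 near
m=(np.abs(W[...,2]-12)<4)&(np.hypot(W[...,0]-600,W[...,1])<190)&(S<70)|((H>100)&(H<125)&(S>110)&(np.hypot(W[...,0]-525,W[...,1]+28)<70))
n,l,st,_=cv2.connectedComponentsWithStats(m.astype(np.uint8)); i=1+np.argmax(st[1:,4]); m=l==i
yaw=.465; 
for k in range(4):
    a=np.array([np.cos(yaw),np.sin(yaw)]); b=np.array([-a[1],a[0]])
    Q=pl(12)[m][:,:2]-P0; s=Q@a; t=Q@b
    ed=[]
    for sgn in (1,-1):
        ss,tt=[],[]
        for s0 in np.arange(-40,200,3):
            k_=(s>=s0)&(s<s0+3)
            if k_.sum()>3: ss.append(s0+1.5); tt.append((sgn*t[k_]).max()*sgn)
        ss,tt=np.array(ss),np.array(tt); g=np.abs(tt-np.median(tt))<4; ed.append(np.polyfit(ss[g],tt[g],1)); 
    yaw+=np.mean([e[0] for e in ed])
print('plate edges',ed,'yaw',yaw,'front s',np.percentile(s[np.abs(t)<45],[.2,1]),'n',m.sum())
a=np.array([np.cos(yaw),np.sin(yaw)]); b=np.array([-a[1],a[0]])
c0=P0+b*np.mean([e[1] for e in ed]); print('axis point',c0)
s_front=np.percentile(((pl(12)[m][:,:2]-c0)@a)[np.abs((pl(12)[m][:,:2]-c0)@b)<45],1); print('front',s_front,'deck middle (front+41..45)',c0+a*(s_front+41))
# yellow edge and rails in axis coordinates
k=(H>22)&(H<36)&(S>90)&(V>150)&(np.hypot(pl(40)[...,0]-590,pl(40)[...,1]-5)<45)
q=pl(40)[k][:,:2]-c0; print('yellow n',k.sum(),'s',np.percentile(q@a,[2,50,98]),'t',np.percentile(q@b,[2,50,98]))
E
python3 - <<'E'
from look import *
look('w4',[('deck_middle',12),('feed_start',12),('guard_edge',40),('home_mean',12)])
delta([455,-62,190],0.47)
E
python3 fix.py w4
```

```text
clock: 7.9
eef_pos: [455.3, -62.5, 188.3]
tool_rot: [3.139, -0.003, 0.47]
force: [0.2, -0.0, -1.6]
width: 28.7
gripper_force: 60.0
w4 7.9 [455.3 -62.5 188.3] [ 3.1 -0.   0.5]
deck_middle 0.94 [251.   77.2] [526.2 -19.1]
guard_edge 0.57 [251.2  78.9] [524.8 -20. ]
tool delta [-1.4  1.3 -1.3] tool-x yaw 0.4757 tilt vec [ 0. -0. -1.]
rotvec [ 0. -0.  0.]
blue [ 217   40   73   81 5694] c [524.  -23.3] size [68.1 63.1] long yaw 0.4727 depth z 12.015576932380924
blue [ 32 178  27   6  66] c [349.9 114.5] size [ 3.4 26.5] long yaw -0.9329 depth z 9.404614536830849
yellow [ 437   75   46  144 1551] c [ 553.1 -207.5] size [124.3  15.4] long yaw 0.4266 depth z 12.971944948172904
yellow [420 286  17  15 203] c [ 424.6 -266. ] size [15.8 15. ] long yaw 0.4709 depth z 12.970178515017778
plate edges [array([ 0. , 60.1]), array([ -0. , -50.5])] yaw 0.4767044412329084 front s [-36.5 -35.6] n 14758
axis point [522.8 -23.7]
front -35.62964436723357 deck middle (front+41..45) [527.6 -21.3]Traceback (most recent call last):
  File "fix.py", line 45, in <module>
    q=pl(40)[k][:,:2]-c0; print('yellow n',k.sum(),'s',np.percentile(q@a,[2,50,98]),'t',np.percentile(q@b,[2,50,98]))
                                                       ~~~~~~~~~~~~~^^^^^^^^^^^^^^^
    return _quantile_unchecked(
        a, q, axis, out, overwrite_input, method, keepdims, weights)
    return _ureduce(a,
                    func=_quantile_ureduce_func,
    ...<5 lines>...
                    overwrite_input=overwrite_input,
                    method=method)
    r = func(a, **kwargs)
    result = _quantile(arr,
                       quantiles=q,
    ...<2 lines>...
                       out=out,
                       weights=wgt)
    slices_having_nans = np.isnan(arr[-1, ...])
                                  ~~~^^^^^^^^^
IndexError: index -1 is out of bounds for axis 0 with size 0
```

View pics/w4.png

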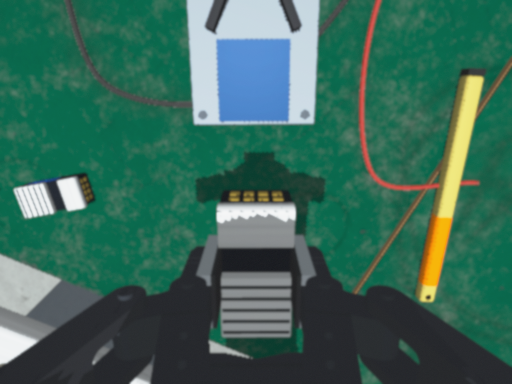

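```bash
echo '[{"sx":40,"sy":3,"sz":35,"rz":-0.003,"jaw":20},{"sx":38,"sy":3,"sz":35,"jaw":20},{"sz":35,"jaw":20},{"sz":30,"jaw":20},{"jaw":20},{"jaw":20}]' > path.dat && python3 -m creep path.dat
python3 - <<'E'
from look import *
im,d=look('w5',[('deck_middle',12),('feed_start',12),('guard_edge',40),('home_mean',12)])
delta([526,-22,16],0.4767)
E
sed -i 's/^q=pl(40).*/if k.any(): &/' fix.py; python3 fix.py w5 | grep -v '^blue'
```

```text
clock: 8.75
eef_pos: [525.0, -32.0, 57.5]
tool_rot: [3.138, -0.003, 0.478]
force: [0.2, 0.1, -1.3]
width: 28.5
gripper_force: 59.9
w5 8.75 [525.  -32.   57.5] [ 3.1 -0.   0.5]
feed_start 0.69 [242.7  73.2] [594.6  10.7]
home_mean 0.51 [242.5  69.1] [596.2  11.2]
tool delta [  4.8 -10.3  42.8] tool-x yaw 0.4755 tilt vec [ 0. -0. -1.]
rotvec [ 0. -0. -0.]
yellow [176  60 133   7 797] c [597.2  12.2] size [ 2.5 58.6] long yaw -1.0936 depth z 44.610495522019505
plate edges [array([ 0., 58.]), array([ -0. , -52.8])] yaw 0.4743251719317032 front s [-31.2 -21.7] n 34058
axis point [523.8 -25.7]
front -24.392484453736564 deck middle (front+41..45) [538.6 -18.1]
yellow n 903 s [81.2 82.5 83.8] t [-27.8   0.2  28.2]
```

View pics/w5.png

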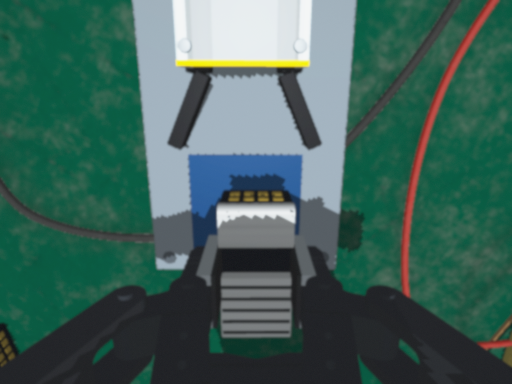

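```bash
echo '[{"sx":5,"sy":-6,"sz":12,"jaw":20},{"sy":-3,"sz":15,"jaw":20},{"sz":6,"jaw":20},{"jaw":20}]' > path.dat && python3 -m creep path.dat
python3 - <<'E'
from look import *
delta([527.5,-23,16],0.4755)
E
```

```text
clock: 9.4
eef_pos: [524.9, -22.5, 23.3]
tool_rot: [3.138, -0.001, 0.477]
force: [-0.5, -0.1, -1.3]
width: 28.7
gripper_force: 60.0
tool delta [2.1 1.6 7.3] tool-x yaw 0.4765 tilt vec [ 0. -0. -1.]
rotvec [ 0. -0.  0.]
```

```bash
echo '[{"sx":1,"sy":1.5,"sz":3.5,"jaw":20},{"sz":2,"jaw":20},{"sz":0.8,"jaw":20},{"jaw":20}]' > path.dat && python3 -m creep path.dat
```

```text
clock: 9.8
eef_pos: [527.3, -23.9, 18.0]
tool_rot: [3.138, -0.003, 0.476]
force: [0.4, -0.6, -1.3]
width: 28.3
gripper_force: 60.0
```

```bash
echo '[{"sz":1,"jaw":20},{"sz":0.7,"jaw":20},{"jaw":20}]' > path.dat && python3 -m creep path.dat
```

```text
clock: 10.1
eef_pos: [527.2, -23.8, 16.2]
tool_rot: [3.138, -0.003, 0.476]
force: [-0.3, -0.5, -0.9]
width: 28.5
gripper_force: 60.0
```

```bash
echo '[{"sz":0.5,"jaw":20},{"jaw":20},{"jaw":55},{"jaw":55},{"jaw":55},{"sz":-15,"jaw":60},{"sz":-40,"jaw":85},{"sz":-40,"jaw":85},{"sx":-30,"sz":-40,"jaw":85},{"sx":-30,"jaw":85},{"jaw":85}]' > path.dat && python3 -m creep path.dat
python3 - <<'E'
from look import *
look('w6',[('power_module',12),('push_stick',0),('stick_tip',7),('stick_butt',7),('deck_middle',12)])
delta([508,-243,100],0.4255)
E
python3 fix.py w6|grep -v ^blue; python3 mod.py w6 527 -23
```

```text
clock: 11.2
eef_pos: [469.6, -53.7, 151.2]
tool_rot: [3.136, 0.001, 0.473]
force: [0.1, -0.5, 0.2]
width: 85.0
gripper_force: 0.0
w6 11.2 [469.6 -53.7 151.2] [3.1 0.  0.5]
power_module 0.96 [252.5 100.3] [528.3 -20.1]
power_module 0.69 [ 42.9 216.8] [355.3  99. ]
push_stick 0.56 [459.4 223.9] [ 517.6 -241. ]
stick_tip 0.75 [501.2  85.6] [ 630.9 -191.6]
tool delta [-58.4 186.7  50.6] tool-x yaw 0.4767 tilt vec [ 0. -0. -1.]
rotvec [ 0.  -0.   0.1]
yellow [ 455   96   55  155 2771] c [ 556.2 -204. ] size [122.6  15.1] long yaw 0.4217 depth z 12.657702652902799
plate edges [array([ 0. , 58.9]), array([ -0. , -51.6])] yaw 0.47536885929320577 front s [-33.9 -33.1] n 16000
axis point [523.3 -24.8]
front -33.07337901789741 deck middle (front+41..45) [530.4 -21.1]
bench z -0.8116076469805762
15 40 3571 c [535.1 -18.9] mean [530.9 -20.4] size [74.2 73.6] yaw 0.479 z [29.4 35.  36.1]
10 21 10347 c [534.4 -19.2] mean [534.  -19.3] size [ 93.2 109.9] yaw 2.0441 z [10.7 11.6 12.5]
```

View pics/w6.png

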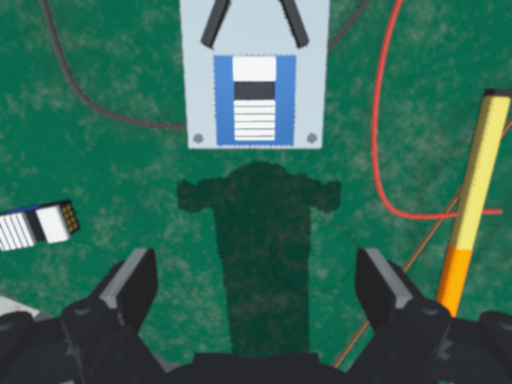

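```bash
echo '[{"sx":-15,"sy":40,"sz":-20,"jaw":85},{"sx":-15,"sy":40,"sz":-20,"jaw":85},{"sx":-15,"sy":40,"sz":-20,"rz":0.05,"jaw":85},{"sx":-12,"sy":40,"sz":-20,"jaw":85},{"sx":-10,"sy":30,"jaw":85},{"jaw":85},{"jaw":85}]' > path.dat && python3 -m creep path.dat
cat > stick.py <<'E'
from h import *
import sys
np.set_printoptions(precision=2,suppress=True)
tag=sys.argv[1]
im=cv2.imread(f'pics/{tag}.png'); d=np.load(f'pics/{tag}.npy'); z=np.load(f'pics/{tag}.npz'); c=cams.calibration('wrist')
v,u=np.mgrid[:384,:512]
ray=np.stack([(u-c['cx'])/c['fx'],(v-c['cy'])/c['fy'],np.ones_like(u)],-1)@z['R'].T
W=z['o']+ray*d[...,None]
m=((np.abs(W[...,2]-14)<4)&(np.hypot(W[...,0]-512,W[...,1]+243)<140)).astype(np.uint8)
n,l,st,_=cv2.connectedComponentsWithStats(m); i=1+np.argmax(st[1:,4]); q=W[l==i][:,:2].astype(np.float32)
r=cv2.minAreaRect(q); b=cv2.boxPoints(r); e=[b[1]-b[0],b[2]-b[1]]; L=max(e,key=np.linalg.norm)
print('c',np.array(r[0]),'size',np.array(r[1]),'yaw',np.arctan2(L[1],L[0])%np.pi,'z',np.median(W[l==i][:,2]),st[i])
E
python3 - <<'E'
from look import *
look('w7',[('push_stick',0),('stick_tip',7),('stick_butt',7)])
E
python3 stick.py w7
```

```text
clock: 12.2
eef_pos: [496.8, -250.7, 230.2]
tool_rot: [3.14, -0.003, 0.425]
force: [-0.3, 0.9, -0.3]
width: 85.0
gripper_force: 0.0
w7 12.2 [ 496.8 -250.7  230.2] [ 3.1 -0.   0.4]
push_stick 0.58 [259.  140.9] [ 513.7 -244.9]
stick_tip 0.56 [262.4  18.9] [ 624.4 -197.5]
stick_butt 0.89 [258.9 239.2] [ 409.6 -292.9]
c [ 514.24 -244.74] size [238.7   16.67] yaw 0.42310482 z 13.350740302647466 [ 251   18   16  227 3425]
```

```bash
echo '[{"sx":30,"sy":-3,"sz":40,"jaw":85},{"sz":40,"jaw":85},{"sz":40,"jaw":70},{"sz":40,"jaw":60},{"sz":30,"jaw":50},{"sz":10,"jaw":50},{"jaw":50}]' > path.dat && python3 -m creep path.dat
python3 - <<'E'
from look import *
delta([525.2,-239.8,2],0.423)
E
```

```text
clock: 13.1
eef_pos: [523.2, -234.9, 30.2]
tool_rot: [3.14, -0.002, 0.428]
force: [-0.2, -0.1, -0.4]
width: 49.8
gripper_force: 0.0
tool delta [-0.3  5.2 28.2] tool-x yaw 0.4276 tilt vec [ 0. -0. -1.]
rotvec [ 0. -0.  0.]
```

```bash
echo '[{"sy":5,"sz":15,"rz":0.005,"jaw":50},{"sz":11,"jaw":50},{"jaw":50}]' > path.dat && python3 -m creep path.dat
python3 - <<'E'
from look import *
delta([525.2,-239.8,2],0.423)
E
```

```text
clock: 13.4
eef_pos: [525.3, -241.1, 4.4]
tool_rot: [3.138, -0.002, 0.42]
force: [0.5, 0.1, 0.2]
width: 50.0
gripper_force: 0.0
tool delta [ 0.5 -1.3  2.4] tool-x yaw 0.4203 tilt vec [ 0. -0. -1.]
rotvec [ 0. -0. -0.]
```

```bash
echo '[{"sy":-1.2,"sz":1.6,"rz":-0.002,"jaw":50},{"jaw":5},{"jaw":5},{"jaw":5},{"jaw":5},{"jaw":5}]' > path.dat && python3 -m creep path.dat
```

```text
clock: 14.0
eef_pos: [525.8, -239.8, 4.3]
tool_rot: [3.137, -0.004, 0.423]
force: [-0.7, -0.1, 7.0]
width: 14.4
gripper_force: 60.5
```

```bash
echo '[{"sz":-20,"jaw":5},{"sz":-35,"jaw":5},{"sz":-35,"rz":-0.025,"jaw":5},{"sx":-10,"sy":-35,"rz":-0.027,"jaw":5},{"sx":-10,"sy":-38,"jaw":5},{"sx":-10,"sy":-38,"jaw":5},{"sx":-10,"sy":-38,"jaw":5},{"sx":-10,"sy":-38,"jaw":5},{"jaw":5}]' > path.dat && python3 -m creep path.dat
python3 - <<'E'
from look import *
delta([397,-90,60],0.4755)
E
```

```text
clock: 14.9
eef_pos: [391.3, -92.1, 92.9]
tool_rot: [3.141, 0.001, 0.481]
force: [0.9, -0.9, -0.1]
width: 14.2
gripper_force: 59.8
tool delta [ 6.1  0.7 32.9] tool-x yaw 0.4815 tilt vec [-0. -0. -1.]
rotvec [0. 0. 0.]
```

```bash
echo '[{"sx":3,"sy":0.7,"sz":10,"rz":0.006,"jaw":5},{"sx":3,"sz":10,"jaw":5},{"sz":12,"jaw":5},{"jaw":5},{"jaw":5}]' > path.dat && python3 -m creep path.dat
cat > st2.py <<'E'
from look import *
import sys
tag=sys.argv[1]
im,d=look(tag,[])
c,Rm,o=extr('wrist'); W=cloud('wrist',d); M,p=toolmat()
a=np.array([.889,.458]);b=np.array([-.458,.889]); c0=np.array([523.3,-24.7])
T=(W-p)@M   # tool coords
k=(np.abs(T[...,1])<20)&(T[...,2]>-25)&(T[...,2]<3)&(T[...,0]>25)&(T[...,0]<125)&(np.abs(T[...,2]-np.median(T[(np.abs(T[...,1])<5)&(T[...,0]>40)&(T[...,0]<90)&(np.abs(T[...,2])<30)][:,2]))<4)
q=T[k]; s=q[:,0]
print('stick top tool z',np.median(q[:,2]),'tip x',np.percentile(s,[98,99.5]))
for lo in (30,60,90):
    g=q[(s>=lo)&(s<lo+20)]; 
    if len(g): print(lo,'y',np.percentile(g[:,1],[2,98]),'z',np.median(g[:,2]))
F=np.stack([(W[...,:2]-c0)@a,(W[...,:2]-c0)@b,W[...,2]],-1)
m=(F[...,2]>32)&(F[...,2]<39)&(np.abs(F[...,1])<30)&(F[...,0]>-45)&(F[...,0]<45)
if m.any(): g=F[m]; print('module top s',np.percentile(g[:,0],[1,99]),'t',np.percentile(g[:,1],[1,99]))
print('tcp s,t',(p[:2]-c0)@a,(p[:2]-c0)@b,p[2])
E
python3 st2.py w8; python3 -c "
from h import *; delta([397,-90,21.5],.4755)"
```

```text
clock: 15.4
eef_pos: [401.7, -93.5, 60.7]
tool_rot: [3.138, -0.003, 0.469]
force: [0.5, 0.2, 0.2]
width: 14.3
gripper_force: 59.8
w8 15.4 [401.7 -93.5  60.7] [ 3.1 -0.   0.5]
stick top tool z -8.61182133687939 tip x [101.7 102.6]
30 y [-8.5  6.7] z -8.731676717431476
60 y [-8.6  6.6] z -8.62484568185028
90 y [-8.5  6.3] z -8.381275496979173
tcp s,t -139.44805990907898 -5.585112263660598 60.970980222252834
tool delta [-2.9 -5.5 39.4] tool-x yaw 0.4688 tilt vec [ 0.005 -0.002 -1.   ]
rotvec [ 0.004  -0.0036 -0.0067]
```

```bash
echo '[{"sx":-2,"sy":-5,"sz":10,"rx":0.004,"ry":-0.003,"rz":-0.007,"jaw":5},{"sz":14,"jaw":5},{"sz":8,"jaw":5},{"jaw":5},{"jaw":5}]' > path.dat && python3 -m creep path.dat
python3 st2.py w9; python3 -c "
from h import *; delta([397,-90,22],.4755)"
```

```text
clock: 15.95
eef_pos: [397.9, -90.0, 29.1]
tool_rot: [-3.142, -0.001, 0.476]
force: [-0.7, 0.0, -0.4]
width: 14.0
gripper_force: 59.8
w9 15.95 [397.9 -90.   29.1] [-3.1 -0.   0.5]
stick top tool z -8.622039947076205 tip x [101.6 102.5]
30 y [-8.5  6.6] z -8.715166460917354
60 y [-8.6  6.6] z -8.626640263735315
90 y [-8.6  6.3] z -8.421205302330321
module top s [-44.9 -38.5] t [-7.2  8. ]
tcp s,t -141.34000377774979 -0.6649230466370426 29.23529179758716
tool delta [-0.9 -0.5  7.2] tool-x yaw 0.4754 tilt vec [ 1.1e-03  2.0e-04 -1.0e+00]
rotvec [ 0.0003 -0.0011 -0.0001]
```

View pics/w9.png

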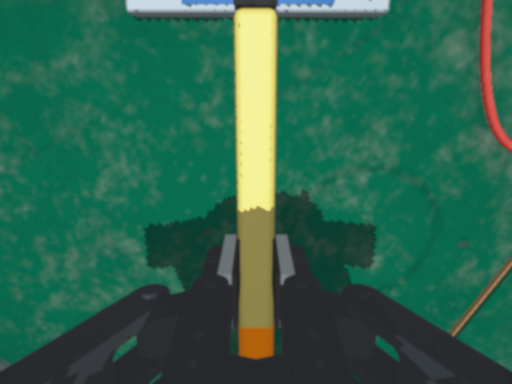

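```bash
echo '[{"sy":-0.5,"sz":4,"jaw":5},{"sz":3,"jaw":5},{"jaw":5},{"sx":4,"jaw":5},{"sx":4,"jaw":5},{"sx":4,"jaw":5},{"sx":4,"jaw":5},{"sx":4,"jaw":5},{"sx":4,"jaw":5},{"sx":4,"jaw":5},{"jaw":5}]' > path.dat && python3 -m creep path.dat
cat > f.py <<'E'
from h import *
s=read_state(); a=np.array([.889,.458]);b=np.array([-.458,.889]); c0=np.array([523.3,-24.7]); p=np.array(s['eef_pos']); F=np.array(s['force'])
print('s,t,z',np.round([(p[:2]-c0)@a,(p[:2]-c0)@b,p[2]],2),'F along',round(-F[:2]@a,2),'lat',round(F[:2]@b,2),'z',round(F[2],2),'rot',np.round(s['tool_rot'],4))
E
python3 f.py
```

```text
clock: 17.1
eef_pos: [423.2, -76.0, 21.7]
tool_rot: [-3.141, -0.002, 0.476]
force: [0.4, 0.1, -0.0]
width: 14.1
gripper_force: 59.8
s,t,z [-112.53    0.21   21.72] F along -0.37 lat -0.09 z -0.04 rot [-3.1412e+00 -1.6000e-03  4.7630e-01]
```

```bash
echo '[{"sx":4,"jaw":5},{"sx":4,"jaw":5},{"sx":4,"jaw":5},{"sx":4,"jaw":5},{"sx":4,"jaw":5},{"sx":4,"jaw":5},{"sx":4,"jaw":5},{"sx":4,"jaw":5},{"sx":4,"jaw":5},{"sx":4,"jaw":5},{"jaw":5}]' > path.dat && python3 -m creep path.dat
python3 f.py; python3 st2.py w10 | grep -v y
python3 - <<'E'
from look import *
im,_=cams.get_image('side'); cv2.imwrite('pics/s10.png',im)
for t in ['power_module','stick_tip','home_mean','feed_start']: print(t,[(round(r['confidence'],2),np.round(r['position'],1),onplane('side',r['position'],12)[:2]) for r in models.mark_of(t,'side')[:3]])
im,d=cams.get_image('wrist')
for t in ['power_module']: print(t,[(round(r['confidence'],2),np.round(r['position'],1),onplane('wrist',r['position'],12)[:2]) for r in models.mark_of(t,'wrist')[:3]])
E
```

```text
clock: 18.2
eef_pos: [458.8, -57.7, 21.8]
tool_rot: [-3.141, -0.002, 0.476]
force: [0.0, -0.2, -0.1]
width: 13.9
gripper_force: 59.8
s,t,z [-72.49   0.22  21.79] F along 0.11 lat -0.21 z -0.09 rot [-3.1413e+00 -1.7000e-03  4.7620e-01]
w10 18.2 [458.8 -57.7  21.8] [-3.1 -0.   0.5]
stick top tool z -8.580744954625263 tip x [101.6 102.6]
module top s [-42.6  28.8] t [-4.1  7.4]
tcp s,t -72.9046311485021 0.2585330757111599 21.765909678625242
power_module [(0.56, array([196.4, 179.5]), array([342.3,  58.5])), (0.48, array([274.4, 192.3]), array([585.8,  19.8]))]
stick_tip [(0.64, array([262.1, 194.9]), array([549.8,   3.2]))]
home_mean [(0.64, array([260.7, 196.9]), array([546.2,  -6.8])), (0.56, array([303.7, 186.1]), array([674.2,  60.4]))]
feed_start [(0.87, array([277.1, 191.5]), array([593.8,  24.6]))]
power_module []
```

```bash
echo '[{"sx":4,"jaw":5},{"sx":4,"jaw":5},{"sx":4,"jaw":5},{"sx":4,"jaw":5},{"sx":4,"jaw":5},{"sx":4,"jaw":5},{"jaw":5}]' > path.dat && python3 -m creep path.dat; python3 f.py
echo '[{"sx":4,"jaw":5},{"sx":4,"jaw":5},{"sx":4,"jaw":5},{"sx":3,"jaw":5},{"sx":3,"jaw":5},{"sx":3,"jaw":5},{"jaw":5}]' > path.dat && python3 -m creep path.dat; python3 f.py
```

```text
clock: 19.3
eef_pos: [480.1, -46.7, 21.8]
tool_rot: [-3.141, -0.002, 0.476]
force: [-0.5, -0.9, -1.0]
width: 14.2
gripper_force: 59.8
s,t,z [-48.51   0.27  21.77] F along 0.87 lat -0.52 z -0.99 rot [-3.1413e+00 -1.6000e-03  4.7620e-01]
clock: 20.0
eef_pos: [498.5, -37.2, 21.8]
tool_rot: [-3.141, -0.001, 0.476]
force: [-1.0, 0.3, -0.1]
width: 14.3
gripper_force: 59.8
s,t,z [-27.79   0.24  21.8 ] F along 0.71 lat 0.76 z -0.07 rot [-3.1413e+00 -1.3000e-03  4.7610e-01]
```

```bash
for i in 1; do echo '[{"sx":2.5,"jaw":5},{"sx":2.5,"jaw":5},{"sx":2.5,"jaw":5},{"sx":2.5,"jaw":5},{"sx":2.5,"jaw":5},{"sx":2.5,"jaw":5},{"jaw":5}]' > path.dat && python3 -m creep path.dat >/dev/null; python3 f.py
echo '[{"sx":2,"jaw":5},{"sx":2,"jaw":5},{"sx":2,"jaw":5},{"sx":2,"jaw":5}]' > path.dat && python3 -m creep path.dat>/dev/null; python3 f.py
echo '[{"sx":2,"jaw":5},{"sx":2,"jaw":5},{"sx":2,"jaw":5}]' > path.dat && python3 -m creep path.dat>/dev/null; python3 f.py; done
```

```text
s,t,z [-12.82   0.27  21.8 ] F along -0.07 lat -0.2 z -0.04 rot [-3.1413e+00 -1.3000e-03  4.7610e-01]
s,t,z [-5.51  0.17 21.73] F along 0.7 lat -0.11 z -0.36 rot [-3.1414e+00 -1.0000e-04  4.7580e-01]
s,t,z [-0.38  0.17 21.59] F along 4.15 lat 0.17 z 0.03 rot [-3.1415e+00  1.7000e-03  4.7570e-01]
```

```bash
echo '[{"sx":2,"jaw":5},{"sx":2,"jaw":5},{"sx":2,"jaw":5}]' > path.dat && python3 -m creep path.dat>/dev/null; python3 f.py
echo '[{"sx":1.5,"jaw":5},{"sx":1.5,"jaw":5},{"sx":1.5,"jaw":5}]' > path.dat && python3 -m creep path.dat>/dev/null; python3 f.py
echo '[{"sx":1.5,"jaw":5},{"sx":1.5,"jaw":5}]' > path.dat && python3 -m creep path.dat>/dev/null; python3 f.py
```

```text
s,t,z [ 2.45  0.17 21.01] F along 8.19 lat 0.55 z 1.82 rot [3.1416 0.0074 0.4752]
s,t,z [ 6.62  0.16 20.97] F along 8.18 lat 1.27 z 1.64 rot [3.1416 0.008  0.4752]
s,t,z [ 9.67  0.13 20.99] F along 8.62 lat 1.39 z 1.45 rot [3.1415 0.0079 0.4752]
```

```bash
echo '[{"sx":1.2,"jaw":5},{"sx":1.2,"jaw":5},{"sx":1.2,"jaw":5}]' > path.dat && python3 -m creep path.dat>/dev/null; python3 f.py
echo '[{"sx":1,"jaw":5},{"sx":1,"jaw":5},{"sx":1,"jaw":5}]' > path.dat && python3 -m creep path.dat>/dev/null; python3 f.py
```

```text
s,t,z [12.92  0.15 20.9 ] F along 8.15 lat 0.49 z 2.76 rot [3.1416 0.0085 0.4751]
s,t,z [15.61  0.14 20.83] F along 8.81 lat 0.93 z 2.22 rot [3.1416 0.0091 0.4751]
```

```bash
echo '[{"sx":1,"jaw":5},{"sx":1,"jaw":5}]' > path.dat && python3 -m creep path.dat>/dev/null; python3 f.py
echo '[{"sx":0.8,"jaw":5},{"sx":0.8,"jaw":5}]' > path.dat && python3 -m creep path.dat>/dev/null; python3 f.py
```

```text
s,t,z [17.42  0.1  20.81] F along 10.48 lat 0.77 z 1.8 rot [3.1415 0.0095 0.4751]
s,t,z [18.84  0.09 20.78] F along 9.58 lat 0.37 z 1.88 rot [3.1415 0.0098 0.475 ]
```

```bash
echo '[{"sx":0.8,"jaw":5},{"sx":0.8,"jaw":5}]' > path.dat && python3 -m creep path.dat>/dev/null; python3 f.py
echo '[{"sx":0.7,"jaw":5},{"sx":0.7,"jaw":5}]' > path.dat && python3 -m creep path.dat>/dev/null; python3 f.py
```

```text
s,t,z [20.31  0.12 20.74] F along 10.32 lat 0.81 z 3.26 rot [3.1415 0.01   0.475 ]
s,t,z [21.6   0.09 20.74] F along 10.18 lat 0.13 z 3.06 rot [3.1415 0.0102 0.475 ]
```

```bash
echo '[{"sx":0.6,"jaw":5},{"sx":0.6,"jaw":5}]' > path.dat && python3 -m creep path.dat>/dev/null; python3 f.py
echo '[{"sx":0.5,"jaw":5},{"sx":0.5,"jaw":5}]' > path.dat && python3 -m creep path.dat>/dev/null; python3 f.py
echo '[{"sx":0.5,"jaw":5},{"jaw":5}]' > path.dat && python3 -m creep path.dat>/dev/null; python3 f.py
```

```text
s,t,z [22.77  0.1  20.71] F along 10.51 lat 1.36 z 3.05 rot [3.1415 0.0103 0.475 ]
s,t,z [23.7   0.11 20.69] F along 9.89 lat 1.38 z 2.99 rot [3.1415 0.0104 0.475 ]
s,t,z [24.28  0.08 20.7 ] F along 10.81 lat 0.08 z 3.03 rot [3.1415 0.0103 0.475 ]
```

```bash
echo '[{"sx":0.5,"jaw":5},{"sx":0.3,"jaw":5}]' > path.dat && python3 -m creep path.dat>/dev/null; python3 f.py
echo '[{"sx":0.5,"jaw":5},{"jaw":5}]' > path.dat && python3 -m creep path.dat>/dev/null; python3 f.py
```

```text
s,t,z [24.92  0.09 20.69] F along 10.17 lat 1.03 z 3.14 rot [3.1415 0.0106 0.475 ]
s,t,z [25.48  0.09 20.68] F along 9.69 lat 0.77 z 3.58 rot [3.1415 0.0105 0.475 ]
```

```bash
echo '[{"sx":0.5,"jaw":5},{"jaw":5}]' > path.dat && python3 -m creep path.dat>/dev/null; python3 f.py
echo '[{"sx":0.5,"jaw":5},{"jaw":5}]' > path.dat && python3 -m creep path.dat>/dev/null; python3 f.py
```

```text
s,t,z [26.55  0.09 20.8 ] F along 9.49 lat -0.56 z 2.7 rot [3.1415 0.0094 0.475 ]
s,t,z [27.07  0.09 20.78] F along 9.97 lat 0.23 z 2.46 rot [3.1415 0.0094 0.4751]
```

```bash
echo '[{"sx":0.5,"jaw":5},{"jaw":5}]' > path.dat && python3 -m creep path.dat>/dev/null; python3 f.py
echo '[{"sx":0.5,"jaw":5},{"jaw":5}]' > path.dat && python3 -m creep path.dat>/dev/null; python3 f.py
```

```text
s,t,z [27.14  0.07 20.71] F along 9.47 lat 0.86 z 2.99 rot [3.1415 0.0102 0.475 ]
s,t,z [27.16  0.09 20.63] F along 11.15 lat 0.56 z 3.51 rot [3.1415 0.0111 0.4749]
```

```bash
echo '[{"sx":0.5,"jaw":5},{"jaw":5}]' > path.dat && python3 -m creep path.dat>/dev/null; python3 f.py
```

```text
s,t,z [27.16  0.1  20.52] F along 12.2 lat 0.53 z 3.38 rot [3.1415 0.012  0.4749]
```

```bash
echo '[{"sx":0.5,"jaw":5},{"jaw":5}]' > path.dat && python3 -m creep path.dat>/dev/null; python3 f.py
echo '[{"sx":0.5,"jaw":5},{"jaw":5}]' > path.dat && python3 -m creep path.dat>/dev/null; python3 f.py
```

```text
s,t,z [27.18  0.04 20.44] F along 12.79 lat 1.07 z 3.19 rot [3.1414 0.0129 0.4748]
s,t,z [27.16  0.04 20.35] F along 13.15 lat 1.17 z 2.68 rot [3.1414 0.0139 0.4747]
```

```bash
echo '[{"sx":-1.5,"jaw":5},{"sx":-1.5,"jaw":5},{"sx":-1,"jaw":5}]' > path.dat && python3 -m creep path.dat>/dev/null; python3 f.py
echo '[{"sx":-1,"jaw":5},{"jaw":5}]' > path.dat && python3 -m creep path.dat>/dev/null; python3 f.py
echo '[{"sx":-1,"jaw":5},{"jaw":5}]' > path.dat && python3 -m creep path.dat>/dev/null; python3 f.py
```

```text
s,t,z [27.15  0.12 21.11] F along 5.49 lat -0.61 z 1.72 rot [-3.1415  0.0061  0.4753]
s,t,z [27.12  0.1  21.29] F along 5.28 lat 0.62 z 0.78 rot [-3.1416  0.0044  0.4754]
s,t,z [26.84  0.14 21.37] F along 5.4 lat 0.38 z 0.07 rot [-3.1414e+00  3.0000e-03  4.7550e-01]
```

```bash
for i in 1; do echo '[{"sx":-0.7,"jaw":5},{"sx":-0.7,"jaw":5}]' > path.dat && python3 -m creep path.dat>/dev/null; python3 f.py
echo '[{"sx":-0.7,"jaw":5},{"sx":-0.7,"jaw":5}]' > path.dat && python3 -m creep path.dat>/dev/null; python3 f.py
echo '[{"sx":-0.7,"jaw":5},{"sx":-0.7,"jaw":5}]' > path.dat && python3 -m creep path.dat>/dev/null; python3 f.py; done
```

```text
s,t,z [26.28  0.17 21.51] F along 5.38 lat -0.26 z 0.55 rot [-3.1414e+00  1.5000e-03  4.7570e-01]
s,t,z [25.31  0.16 21.61] F along 4.95 lat 0.55 z -0.0 rot [-3.1414e+00  6.0000e-04  4.7580e-01]
s,t,z [24.6   0.19 21.76] F along 4.0 lat 0.96 z 0.02 rot [-3.1414e+00 -8.0000e-04  4.7590e-01]
```

```bash
echo '[{"sx":-0.7,"jaw":5},{"sx":-0.7,"jaw":5}]' > path.dat && python3 -m creep path.dat>/dev/null; python3 f.py
echo '[{"sx":-0.7,"jaw":5},{"sx":-0.7,"jaw":5}]' > path.dat && python3 -m creep path.dat>/dev/null; python3 f.py
echo '[{"sx":-1,"jaw":5},{"sx":-1,"jaw":5}]' > path.dat && python3 -m creep path.dat>/dev/null; python3 f.py
```

```text
s,t,z [24.5   0.25 22.04] F along -0.22 lat 0.59 z -0.68 rot [-3.1413 -0.0032  0.4762]
s,t,z [23.31  0.3  22.19] F along -0.07 lat -0.33 z -0.47 rot [-3.1414 -0.0035  0.4764]
s,t,z [20.09  0.22 21.91] F along -0.6 lat 0.16 z -1.31 rot [-3.1414e+00 -1.3000e-03  4.7610e-01]
```

```bash
echo '[{"sx":-8,"jaw":5},{"sx":-12,"jaw":5},{"sx":-15,"jaw":5},{"sx":-15,"jaw":5},{"sx":-15,"jaw":5},{"sx":-15,"jaw":5},{"sx":-15,"jaw":5},{"sx":-10,"jaw":5},{"jaw":5},{"sz":-35,"jaw":5},{"sz":-35,"jaw":5},{"jaw":5}]' > path.dat && python3 -m creep path.dat; python3 f.py
python3 - <<'E'
from look import *
im,d=look('w11',[('power_module',12)])
delta([525.8,-239.8,90],0.423)
E
```

```text
clock: 29.1
eef_pos: [450.3, -63.0, 94.9]
tool_rot: [3.139, -0.007, 0.476]
force: [0.7, -0.1, -0.9]
width: 14.3
gripper_force: 59.8
s,t,z [-82.46  -0.59  94.94] F along -0.58 lat -0.4 z -0.91 rot [ 3.1391 -0.0069  0.4759]
w11 29.1 [450.3 -63.   94.9] [ 3.1 -0.   0.5]
power_module 0.45 [251.5 271.2] [396.3 -86.2]
tool delta [-11.6 192.    2.5] tool-x yaw 0.4754 tilt vec [ 0.  0. -1.]
rotvec [ 0.  -0.   0.1]
```

```bash
echo '[{"sx":-2,"sy":35,"ry":0.006,"rz":0.01,"jaw":5},{"sx":-2,"sy":40,"rz":0.01,"jaw":5},{"sx":-2,"sy":40,"rz":0.01,"jaw":5},{"sx":-2,"sy":40,"rz":0.01,"jaw":5},{"sx":-2,"sy":35,"rz":0.012,"jaw":5},{"jaw":5},{"jaw":5}]' > path.dat && python3 -m creep path.dat
python3 - <<'E'
from look import *
delta([525.8,-239.8,4.6],0.423)
E
```

```text
clock: 29.9
eef_pos: [521.2, -238.8, 90.0]
tool_rot: [-3.139, -0.005, 0.422]
force: [0.3, 0.6, 0.3]
width: 14.2
gripper_force: 59.8
tool delta [ 3.4  3.  85.4] tool-x yaw 0.4224 tilt vec [ 0.  0. -1.]
rotvec [-0. -0. -0.]
```

```bash
echo '[{"sz":30,"ry":0.003,"jaw":5},{"sz":30,"jaw":5},{"sz":15,"jaw":5},{"sz":3,"jaw":5},{"jaw":5},{"jaw":5}]' > path.dat && python3 -m creep path.dat; python3 f.py
```

```text
clock: 30.5
eef_pos: [523.5, -238.0, 14.7]
tool_rot: [3.141, -0.011, 0.425]
force: [0.5, 0.6, 0.4]
width: 13.5
gripper_force: 59.8
s,t,z [ -97.55 -189.7    14.68] F along -0.68 lat 0.33 z 0.38 rot [ 3.1411 -0.0107  0.4246]
```

```bash
echo '[{"sz":4,"ry":-0.011,"jaw":5},{"sz":3,"jaw":5},{"jaw":5},{"jaw":5}]' > path.dat && python3 -m creep path.dat; python3 f.py
```

```text
clock: 30.9
eef_pos: [522.5, -238.4, 6.7]
tool_rot: [-3.141, 0.002, 0.424]
force: [0.5, 0.2, -0.1]
width: 13.6
gripper_force: 59.8
s,t,z [ -98.54 -189.62    6.69] F along -0.53 lat -0.01 z -0.08 rot [-3.1412e+00  1.8000e-03  4.2390e-01]
```

```bash
echo '[{"sz":1.2,"jaw":5},{"jaw":5}]' > path.dat && python3 -m creep path.dat; echo '[{"sz":0.6,"jaw":5},{"jaw":5}]' > path.dat && python3 -m creep path.dat
```

```text
clock: 31.1
eef_pos: [522.5, -238.4, 5.3]
tool_rot: [-3.141, 0.002, 0.424]
force: [0.3, 0.5, 0.1]
width: 14.0
gripper_force: 59.8
clock: 31.3
eef_pos: [522.6, -238.4, 4.8]
tool_rot: [-3.141, 0.002, 0.424]
force: [-0.6, -0.6, -0.5]
width: 13.9
gripper_force: 59.8
```

```bash
echo '[{"sz":0.4,"jaw":5},{"jaw":30},{"jaw":45},{"jaw":50},{"jaw":50},{"sz":-20,"jaw":50},{"sz":-40,"jaw":50},{"sz":-45,"jaw":85},{"sz":-45,"jaw":85},{"sz":-45,"jaw":85},{"sz":-45,"jaw":85}]' > path.dat && python3 -m creep path.dat
echo '[{"sx":20,"sy":-35,"sz":-15,"jaw":85},{"sx":20,"sy":-38,"sz":-15,"jaw":85},{"sx":20,"sy":-38,"jaw":85},{"sx":10,"sy":-30,"jaw":85},{"jaw":85},{"jaw":85}]' > path.dat && python3 -m creep path.dat
python3 - <<'E'
from look import *
im,d=look('w12',[('push_stick',0),('stick_tip',7),('stick_butt',7),('power_module',12),('guard_edge',40)])
cv2.imwrite('pics/v12.png',cv2.resize(im,(800,600),interpolation=cv2.INTER_CUBIC))
for t in [(527+ .889*104,-22.5+.458*104)]: pass
E
python3 stick.py w12
```

```text
clock: 32.4
eef_pos: [522.6, -238.1, 246.3]
tool_rot: [-3.141, 0.002, 0.424]
force: [0.9, -0.5, 0.5]
width: 85.2
gripper_force: 0.0
clock: 33.0
eef_pos: [528.7, -80.6, 274.5]
tool_rot: [3.141, 0.002, 0.426]
force: [0.2, -0.8, -0.1]
width: 85.5
gripper_force: 0.0
w12 33.0 [528.7 -80.6 274.5] [3.1 0.  0.4]
push_stick 0.93 [362.2 211.7] [ 508.8 -242.8]
stick_tip 0.67 [376.3 116.2] [ 622.1 -195.6]
stick_butt 0.86 [351.7 293.3] [ 398.5 -285.6]
power_module 0.93 [ 71.2 220.8] [348.2  96.3]
guard_edge 0.8 [200.3  58.9] [596.2  12. ]
c [ 541.8  -229.09] size [167.53  16.52] yaw 0.42211336 z 12.811461416441432 [ 357  120   26  130 1646]
```

View pics/v12.png

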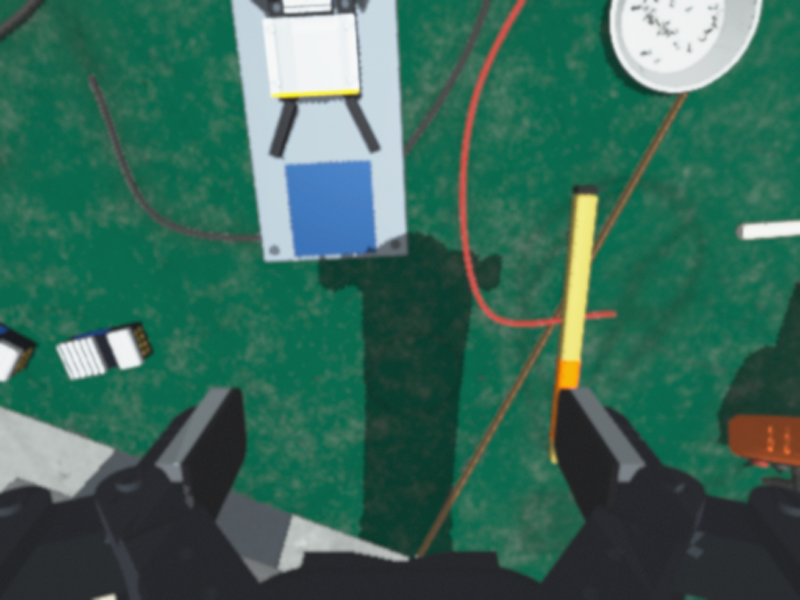

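The deck is empty (pad at about 330,208), the module is out of sight under the guard, and the stick lies flat (tip at about 585,190). While I drew the stick back, the force fell to zero 2.6 mm short of the stop, so the catch is holding.

```bash
python3 -c "
from cell import ctrl; print(ctrl.finish_job())"
```

```text
the job is handed in; nothing more can be done
None
```

The power module is loaded: it is fully home with the spring catch apparently holding it (judged from the push force, since the module is hidden under the guard), the stick is flat on the bench, and the job was handed in at about 33 s.

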